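# Put the hole saws and their arbor away

### The arm

A 6-joint arm with a two-finger parallel gripper is mounted at the origin on the work surface. World frame = base frame: x ahead of the robot, y to its left, z up, the work surface at z = 0. Lengths are in m, angles in rad, forces in N, time in s.
With the tool pointing down it reaches from about 0.375 to 0.9 m from the base axis. Payload 3.1 kg.
Tool frame: the origin (TCP) lies midway between the tips of the shut fingers; the grasp point (between the pads) lies 19 mm behind it (pinch_z is the distance from the TCP to the grasp point, in m); z points along the fingers, y is the line along which they close (so a half turn about z gives the same grasp; the last joint's range is limited). The gripper opens to 85 mm and grips with 20 to 120 N. Pads are 22 mm wide; open, the fingers measure 114 mm over their backs; the gripper's body (76 mm by 85 mm) begins 54 mm behind the grasp point. The pads swing forward as they close: fully open they stand 13 mm farther back than shut.
Start: joints at [1.163, 0.527, 1.433, -0, 1.181, -0.178], TCP at [0.142, 0.609, 0.231] pointing down, gripper open.
Joint ranges: [-3.08, 3.08], [-0.75, 2.2], [0.22, 2.44], [-1.43, 4.57], [0, 2.65], [-2.85, 2.85]. Speed limits (rad/s): [2.79, 2.79, 3.14, 3.14, 3.14, 3.14].

### API

Orientations are given as a unit quaternion [x, y, z, w].
In Python, from station import sense, snapshot, camera_params, sign_off, pinch_z gives the robot as it stands. The module is installed in compiled form; this text tells all that it offers.
- The arm moves only by the shell command python3 -m handwheel 'ROWS' [FORCE]. ROWS is JSON, a list that holds one entry, the list of rows, each a list of 7 numbers: the turn, a rotation vector about the tool's x, y, z in degrees, then the shift along the tool's x, y, z in m, then the opening, from 0 (shut) to 1 (fully open). A call has 1 to 20 rows; each row shifts and turns the commanded pose from where the row before left it, along the tool's axes as they then stand; what a row does not reach is not made up. A row lasts 1/8 s, in which the tool goes at most 62.5 mm and 10.7 degrees, less where a joint would pass 70% of its speed; a pose out of reach is approached as far as the arm can. A call with a gripper value outside its range is refused whole. The fingers move at their own pace and stop on an object; FORCE is the grip in N (left out, the last holds). Time passes only in rows, so rows that do not move let the fingers close. It gives the time, the measured TCP pose, the force, the opening and the grip force at its end, in the units of the state.
- sense(): the state, without advancing time (a new reading comes with each control period).
- snapshot(name): name is "scene" or "side" or "wrist"; returns the picture (480x640x3 uint8, red, green, blue); there is no depth.
- camera_params(name): a dict with "fx", "fy", "cx", "cy" (pixels), "world_to_cam" (4x4, takes a point from world to camera coordinates); the wrist camera has in their place "mount" (4x4, takes a point from camera to tool coordinates, whose origin is the TCP and whose axes are the flange's). Camera axes: x right, y down, z forward; pixel columns grow to the right and rows downward; lengths in m; the calibration is good to about 2 mm. A picture is of the moment at which its call begins: read the wrist's pose just before it. camera_params takes no time and is no camera call.
- sign_off(): hands the job in; it is judged then, once.
The state is a dict: "t": time; "q": joint angles; "qd": joint speeds; "tau": joint torques, N m; "tcp_pos": TCP position; "tool_rot": TCP orientation; "force": force on the tool from outside, world axes, zero at the start; "ft_torque": the same for the moment, N m; "finger_gap": opening from 0.0 (shut) to 1.0 (fully open); "gripper_force": force on a finger pad.
Only numpy, scipy, OpenCV 4.12 (cv2) and the standard library are available. Lean on these libraries where they do the work, as an engineer would, in place of code of your own. Each camera call takes 0.05 s, during which the arm holds its last target. There are 200 camera calls.

### The job

Put the hole-saw set back in its holders: stand the smallest saw teeth down in the middle of the round well, then cap it with the next larger saw, and so on in order of size, so that all four end nested one inside the other, upright and right down in the well. Also lay the arbor fully home in its shaped cutout, pilot drill in the narrow end. Leave the paste tin, the plywood offcut and the screwdriver where they lie.

Things in the scene. Friction and masses are not known exactly. Their poses are not given: they have to be found in the camera images.
- saw19_mid (a point): smallest hole saw, loose (30 g): dark steel cup, 19 mm outside diameter, 45 mm tall, standing teeth (open mouth) down, closed back up. Point: on its axis, 22.5 mm above the toothed rim; z up the axis. Back's edge bevelled 2 mm.
- saw35_mid (a point): second smallest hole saw, loose (65 g): dark steel cup, 35 mm outside diameter, 45 mm tall, standing teeth (open mouth) down, closed back up. Point: on its axis, 22.5 mm above the toothed rim; z up the axis. Wall 2 mm, back 4 mm: hollow 31 mm wide, 41 mm deep, 6 mm to spare all round the next smaller saw; rests back upon back, rim 4 mm above that saw's. Back's edge bevelled 2 mm.
- saw51_mid (a point): second largest hole saw, loose (120 g): dark steel cup, 51 mm outside diameter, 45 mm tall, standing teeth (open mouth) down, closed back up. Point: on its axis, 22.5 mm above the toothed rim; z up the axis. Wall 2 mm, back 4 mm: hollow 47 mm wide, 41 mm deep, 6 mm to spare all round the next smaller saw; rests back upon back, rim 4 mm above that saw's. Back's edge bevelled 2 mm.
- saw67_mid (a point): largest hole saw, loose (190 g): dark steel cup, 67 mm outside diameter, 45 mm tall, standing teeth (open mouth) down, closed back up. Point: on its axis, 22.5 mm above the toothed rim; z up the axis. Wall 2 mm, back 4 mm: hollow 63 mm wide, 41 mm deep, 6 mm to spare all round the next smaller saw; rests back upon back, rim 4 mm above that saw's. Back's edge bevelled 2 mm.
- arbor_mid (a point): hole-saw arbor, loose, 150 g, 120 mm long, lying on a flat of its collar. Point: middle of the square-sided collar (22 mm along x, 26 x 26 mm across; grip it here, near the balance point), 13 mm above what it lies on. x along the arbor: the thin bright pilot drill (6.4 mm thick), behind a 10 mm long threaded nose 16 mm thick, reaches to +67 mm; the hex shank (11 mm) to -53 mm. z up.
- well: orange printed block fixed to the bench, 100 x 100 x 22 mm, with a round open well, 84 mm across, 18 mm deep, its flat floor 4 mm above the bench, marked with rings. Origin: middle of the underside, on the well's axis; z up. In the finished nest the toothed rims are 4, 8, 12 and 16 mm above the bench (smallest first). Hold saws by their upper half to keep fingers above the block.
- cutout: orange printed block fixed to the bench, 148 x 58 x 22 mm, with an arbor-shaped recess 14 mm deep. Origin: middle of the underside; x along it, z up. Collar pocket 30 x 34 mm (x, y) centred at x = -8 mm; shank channel 20 mm wide, 43 mm on toward -x; toward +x nose space 24 wide, 10 long, then pilot channel 16 wide, 48 long. Pilot must point +x. Seated, the collar's middle is 21 mm above the bench.
- tin: bystander: round aluminium tin of cutting paste with blue lid, 62 mm in diameter, 48 mm tall, loose. Origin: middle of its underside. Leave it.
- offcut: bystander: plywood offcut, 90 x 160 x 12 mm, with two drilled round holes, lying loose at the far side. Origin: middle of its underside. Leave it.
- driver: bystander: screwdriver with black handle, about 200 mm long, lying loose at the far side. Origin: underside, near its middle. Leave it.
There are look-alikes about, which are no part of the job. Leave any blue, orange or pink look-alike of the part that bears arbor_mid alone.

How it is judged:
By the outcome, as a careful person would: the job done as asked, in the order asked, and still so for the second after the job is handed in, with the robot touching nothing.
It also fails if it takes over 115 s, if anything falls off the work surface, if the arm or the gripper's body presses on something with over 40 N, if the wrist force passes 120 N, or if a joint passes its speed limit or range.

## Working session

There is one attempt and no reset: what is moved stays moved. The work goes in short steps, Python scripts to look and compute and a shell command to move; the robot and the scene stay as the last step left them, time stands still between calls to the robot, and variables do not carry over. Pictures are saved under pics/ and viewed, at most 14 in all, crops included, and the job is handed in when it is done.

```bash
mkdir -p pics; cat > h.py <<'E'
import numpy as np, cv2
from scipy.spatial.transform import Rotation as R
from station import sense, snapshot, camera_params, sign_off, pinch_z
def cam(name):
    p=camera_params(name); K=np.array([[p['fx'],0,p['cx']],[0,p['fy'],p['cy']],[0,0,1]])
    if name=='wrist':
        s=sense(); T=np.eye(4); T[:3,:3]=R.from_quat(s['tool_rot']).as_matrix(); T[:3,3]=s['tcp_pos']
        C=T@np.array(p['mount'])
    else: C=np.linalg.inv(np.array(p['world_to_cam']))
    return K,C
def ray(K,C,uv):
    d=C[:3,:3]@np.linalg.solve(K,[uv[0],uv[1],1]); return C[:3,3],d/np.linalg.norm(d)
def plane(K,C,uv,z):
    o,d=ray(K,C,uv); return o+d*(z-o[2])/d[2]
def tri(a,b):
    (o1,d1),(o2,d2)=a,b
    t=np.linalg.lstsq(np.c_[d1,-d2],o2-o1,rcond=None)[0]
    p,q=o1+d1*t[0],o2+d2*t[1]; return (p+q)/2,np.linalg.norm(p-q)
def proj(K,C,P):
    c=np.linalg.inv(C)@np.r_[P,1]; u=K@c[:3]; return u[:2]/u[2]
def save(name,out):
    k=cam(name); im=snapshot(name); cv2.imwrite(f'pics/{out}.png',im[:,:,::-1]); return k,im
E
python3 - <<'E'
from h import *
np.set_printoptions(precision=3,suppress=True)
for n in('scene','side','wrist'):
    k,im=save(n,n+'0'); np.savez('pics/'+n+'0.npz',K=k[0],C=k[1]); print(n,k[0][0],k[1])
print(sense()); print(pinch_z)
E
```

```text
scene [442.477   0.    318.801] [[-0.663  0.645 -0.381  0.999]
 [ 0.749  0.568 -0.342  0.456]
 [-0.004 -0.512 -0.859  0.994]
 [ 0.     0.     0.     1.   ]]
side [473.559   0.    316.337] [[ 0.897 -0.307  0.32   0.25 ]
 [-0.443 -0.598  0.668 -0.601]
 [-0.014 -0.74  -0.672  0.708]
 [ 0.     0.     0.     1.   ]]
wrist [383.857   0.    316.127] [[ 0.226  0.927  0.299  0.065]
 [ 0.974 -0.215 -0.072  0.627]
 [-0.003  0.308 -0.951  0.374]
 [ 0.     0.     0.     1.   ]]
{'t': 0.15, 'q': array([ 1.163,  0.528,  1.434,  0.   ,  1.181, -0.178]), 'qd': array([ 0.002, -0.004, -0.004,  0.001, -0.   ,  0.001]), 'tau': array([  0.001, -44.274, -17.828,  -0.   ,   0.006,  -0.   ]), 'tcp_pos': array([0.142, 0.608, 0.231]), 'tool_rot': array([ 0.114,  0.993, -0.001, -0.   ]), 'force': array([-0.173,  1.13 , -0.395]), 'ft_torque': array([ 0.04 , -0.033,  0.017]), 'gripper_force': 0.0, 'finger_gap': 0.9978130442076355}
0.0187
```

View pics/scene0.png

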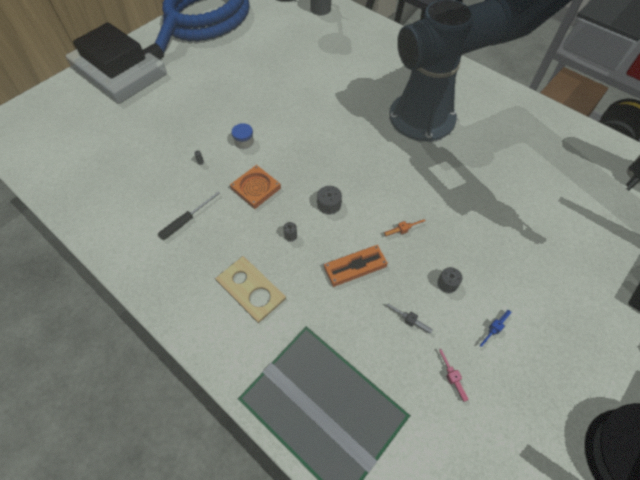

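View pics/side0.png

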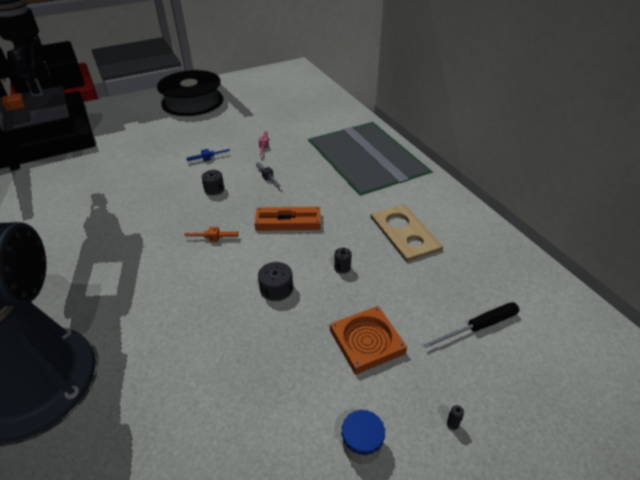

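The scene view shows the saws 19/35/67/51 near (199,157), (290,231), (329,199), (451,279). The steel arbor is at (410,318), the well at (256,186) and the cutout at (355,264). The side view shows the same saws at (455,417), (342,260), (276,281), (213,182), with the arbor at (266,172), the well at (368,340) and the cutout at (288,218).

```bash
cat > tri0.py <<'E'
from h import *
np.set_printoptions(precision=4,suppress=True)
d={n:np.load(f'pics/{n}0.npz') for n in('scene','side')}
pts={'s19':((199,157),(455,417)),'s35':((290,231),(342,260)),'s67':((329,199),(276,281)),'s51':((451,279),(213,182)),
'arb':((410,318),(266,172)),'well':((256,186),(368,340)),'cut':((355,264),(288,218)),'tin':((242,131),(363,431))}
im={n:cv2.imread(f'pics/{n}0.png') for n in d}
def blob(n,uv,kind):
    hsv=cv2.cvtColor(im[n],cv2.COLOR_BGR2HSV)
    h,s,v=cv2.split(hsv)
    m=((s>130)&(h<20)) if kind=='o' else ((v<95)&(s<90))
    m=m.astype(np.uint8)
    if kind=='o': m=cv2.morphologyEx(m,cv2.MORPH_CLOSE,np.ones((5,5)))
    N,l,st,c=cv2.connectedComponentsWithStats(m)
    u,w=uv; k=l[w-6:w+7,u-6:u+7].ravel(); k=k[k>0]
    if len(k)==0: return np.array(uv,float),0
    i=np.bincount(k).argmax()
    x,y,ww,hh,a=st[i]; return (np.array([x+ww/2,y+hh/2]) if kind!='o' else c[i]),(ww,hh,a)
for k,(a,b) in pts.items():
    kind='o' if k in('well','cut') else 'd'
    if k in('arb','tin'): A,B,ia,ib=a,b,0,0
    else: (A,ia),(B,ib)=blob('scene',a,kind),blob('side',b,kind)
    P,e=tri(ray(d['scene']['K'],d['scene']['C'],A),ray(d['side']['K'],d['side']['C'],B))
    print(k,P,'err',round(e,4),'reach',round(np.hypot(*P[:2]),3),A,ia,B,ib)
E
python3 tri0.py
```

```text
s19 [ 0.5834 -0.387   0.0125] err 0.0045 reach 0.7 [199.  157.5] (np.int32(8), np.int32(13), np.int32(69)) [459. 425.] (np.int32(26), np.int32(40), np.int32(532))
s35 [ 0.5951 -0.0115  0.0127] err 0.006 reach 0.595 [290. 232.] (np.int32(14), np.int32(18), np.int32(198)) [346.  264.5] (np.int32(24), np.int32(35), np.int32(564))
s67 [ 0.4498 -0.0022  0.0102] err 0.006 reach 0.45 [329.  200.5] (np.int32(24), np.int32(27), np.int32(551)) [279.  286.5] (np.int32(42), np.int32(49), np.int32(1529))
s51 [0.4379 0.3789 0.0125] err 0.0037 reach 0.579 [449.5 280.5] (np.int32(25), np.int32(25), np.int32(445)) [214.5 185.5] (np.int32(27), np.int32(31), np.int32(616))
arb [0.5768 0.3657 0.015 ] err 0.0075 reach 0.683 (410, 318) 0 (266, 172) 0
well [ 0.5436 -0.1905  0.0102] err 0.0013 reach 0.576 [255.0303 185.2646] (np.int32(47), np.int32(37), np.int32(990)) [367.4125 339.2379] (np.int32(77), np.int32(67), np.int32(3110))
cut [0.5547 0.1774 0.0093] err 0.0076 reach 0.582 [353.2443 265.4802] (np.int32(61), np.int32(37), np.int32(958)) [287.7398 218.2911] (np.int32(66), np.int32(23), np.int32(1453))
tin [ 0.4429 -0.343   0.042 ] err 0.0012 reach 0.56 (242, 131) 0 (363, 431) 0
```

View pics/wrist0.png

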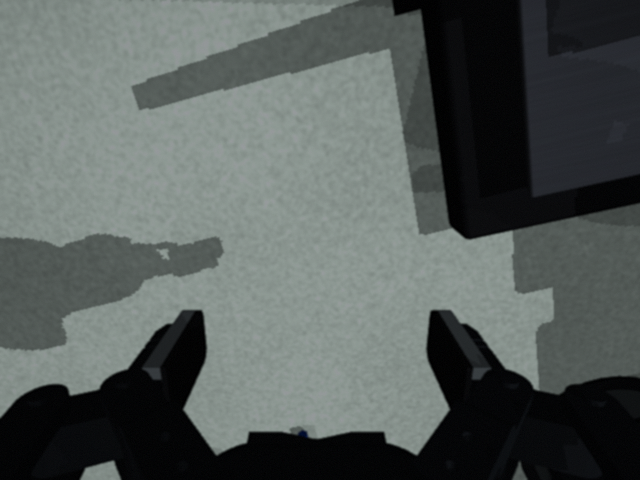

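The blob heights come out low because the side masks take in the shadows, but the positions are good enough for an approach. I'll align the tool with the world axes and hover over the arbor.

```bash
python3 -m handwheel '[[[0,0,-6.5,0,0,0,1],[0,0,-6.6,0,0,0,1],[0,0,0,-0.04,-0.025,0,1],[0,0,0,-0.04,-0.025,0,1],[0,0,0,-0.04,-0.025,0,1],[0,0,0,-0.04,-0.025,0,1],[0,0,0,-0.04,-0.025,0,1],[0,0,0,-0.04,-0.025,0,1],[0,0,0,-0.04,-0.025,0,1],[0,0,0,-0.04,-0.025,0,1],[0,0,0,-0.04,-0.025,0,1],[0,0,0,-0.03,-0.02,0,1],[0,0,0,0,0,0,1],[0,0,0,0,0,0,1]]]' 40
cat > look.py <<'E'
import sys
from h import *
k,im=save('wrist',sys.argv[1]); np.savez(f'pics/{sys.argv[1]}.npz',K=k[0],C=k[1]); s=sense()
print(s['t'],np.round(s['tcp_pos'],4),np.round(s['tool_rot'],4),np.round(s['q'],2),round(s['finger_gap'],3))
E
python3 look.py w1
```

```text
t: 1.9
tcp_pos: [0.5308, 0.3637, 0.2308]
tool_rot: [0.0, 1.0, -0.0, -0.001]
force: [-0.3, -0.6, -0.4]
finger_gap: 0.999
gripper_force: 0.0
1.95 [0.5305 0.364  0.231 ] [-3.e-04  1.e+00 -1.e-04 -7.e-04] [ 0.43  0.55  1.38  0.    1.21 -1.14] 0.999
```

View pics/w1.png

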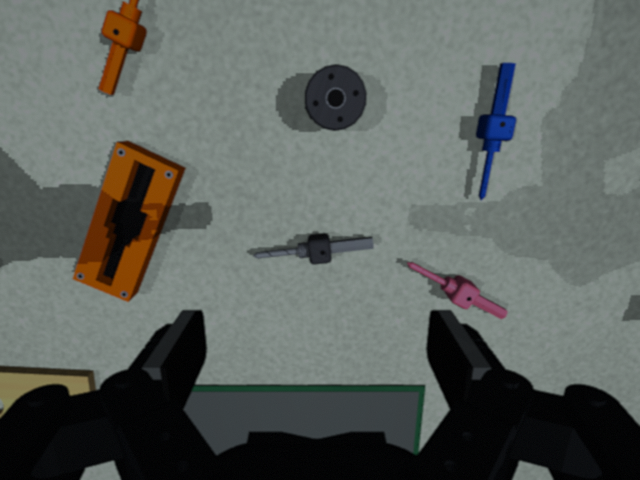

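The wrist view shows the steel arbor collar at (319,248), with the pilot to the left (257,254) and the shank to the right (370,242). The 51 saw is at (335,97) and the cutout at (128,220). I'll zoom in on the cutout and measure.

```bash
cat > m1.py <<'E'
from h import *
np.set_printoptions(precision=4,suppress=True)
im=cv2.imread('pics/w1.png'); d=np.load('pics/w1.npz'); K,C=d['K'],d['C']; sc=np.load('pics/scene0.npz')
a=cv2.resize(im[130:310,60:200],None,fx=3,fy=3,interpolation=cv2.INTER_CUBIC); b=cv2.resize(im[205:295,240:390],None,fx=2.6,fy=2.6,interpolation=cv2.INTER_CUBIC)
c=np.zeros((540,820,3),np.uint8); c[:a.shape[0],:a.shape[1]]=a; c[:b.shape[0],425:425+b.shape[1]]=b; cv2.imwrite('pics/crop1.png',c[:,:800])
h,s,v=cv2.split(cv2.cvtColor(im,cv2.COLOR_BGR2HSV))
# cutout outline
m=((s>130)&(h<20)).astype(np.uint8); m[:130]=0; m[:,210:]=0
cs,_=cv2.findContours(m,cv2.RETR_CCOMP,cv2.CHAIN_APPROX_NONE)
for k in sorted(cs,key=cv2.contourArea)[-3:]:
    r=cv2.minAreaRect(k); bx=cv2.boxPoints(r); print('cont',cv2.contourArea(k),r); print(np.array([plane(K,C,p,.022) for p in bx]))
# arbor collar: darkest
n=np.zeros_like(m); n[205:295,240:390]=v[205:295,240:390]<60
N,l,st,ce=cv2.connectedComponentsWithStats(n); i=1+st[1:,4].argmax(); print('collar',st[i],ce[i]); uv=ce[i]
P,e=tri(ray(K,C,uv),ray(sc['K'],sc['C'],(410,318))); print('tri',P,e,'plane',plane(K,C,uv,.022))
n=np.zeros_like(m); n[205:295,240:390]=v[205:295,240:390]<115; print(np.unique(v[205:295,240:390]//20,return_counts=True))
for uv in((257,254),(370,242)): print(plane(K,C,uv,.013))
E
python3 m1.py
```

```text
cont 68.0 ((121.0, 152.0), (9.899494171142578, 8.485280990600586), 45.0)
[[0.4833 0.1825 0.022 ]
 [0.4781 0.1887 0.022 ]
 [0.4842 0.1941 0.022 ]
 [0.4895 0.1878 0.022 ]]
cont 1970.0 ((127.5, 220.99998474121094), (31.30654525756836, 117.32048797607422), 18.434947967529297)
[[0.6001 0.1435 0.022 ]
 [0.4912 0.1963 0.022 ]
 [0.5001 0.2221 0.022 ]
 [0.6108 0.1713 0.022 ]]
cont 9930.0 ((125.62297821044922, 220.42491149902344), (72.8006591796875, 149.54469299316406), 20.72555923461914)
[[0.6063 0.1134 0.022 ]
 [0.4712 0.1876 0.022 ]
 [0.4938 0.2458 0.022 ]
 [0.6348 0.1772 0.022 ]]
collar [270 233 101  31 843] [318.86   246.9193]
tri [0.5782 0.3651 0.0104] 0.002983559399767426 plane [0.574  0.3664 0.022 ]
(array([0, 1, 2, 3, 4, 5, 6, 7], dtype=uint8), array([  82,  177,  591,  363,  630,  555, 8277, 2825]))
[0.5846 0.3045 0.013 ]
[0.5719 0.4172 0.013 ]
```

View pics/crop1.png

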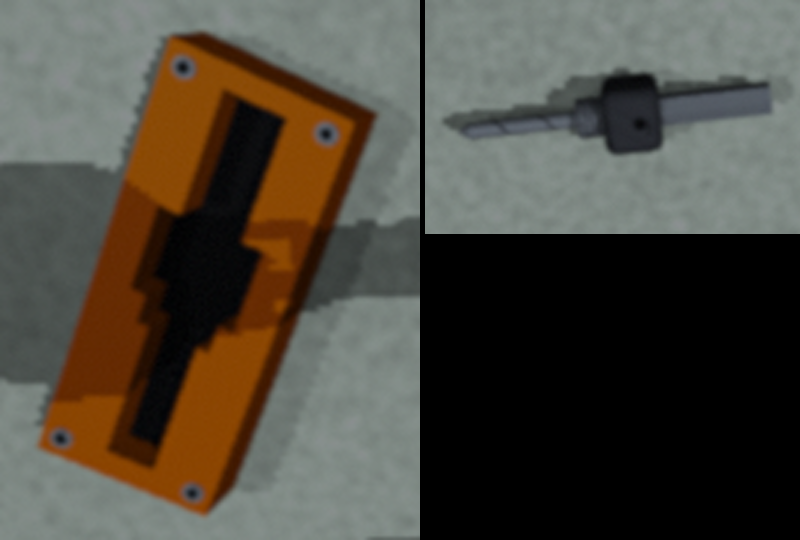

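The crop settles the ends: the cutout's narrow pilot end is at the bottom (world +x, −y) and the wider shank channel is at the top. The screws at crop (183,67), (326,133), (60,438), (192,492) give its centre and axis. The arbor's pilot points toward −y. I'll turn the gripper across the collar, go lower and look a second time.

```bash
python3 -m handwheel '[[[0,0,0,-0.022,0.001,0.05,1],[0,0,0,-0.022,0.001,0.05,1],[0,0,10.45,0,0,0,1],[0,0,10.45,0,0,0,1],[0,0,10.45,0,0,0,1],[0,0,10.45,0,0,0,1],[0,0,10.45,0,0,0,1],[0,0,10.45,0,0,0,1],[0,0,10.45,0,0,0,1],[0,0,10.45,0,0,0,1],[0,0,0,0,0,0,1],[0,0,0,0,0,0,1]]]'
python3 look.py w2
python3 - <<'E'
from h import *
np.set_printoptions(precision=4,suppress=True)
d=np.load('pics/w1.npz'); K,C=d['K'],d['C']
S=[plane(K,C,(60+u/3,130+v/3),.022) for u,v in((183,67),(326,133),(60,438),(192,492))]
S=np.array(S); ax=(S[2]+S[3]-S[0]-S[1])/2; print(S,S.mean(0),np.degrees(np.arctan2(ax[1],ax[0])),np.linalg.norm(ax))
E
```

```text
t: 3.45
tcp_pos: [0.5749, 0.3663, 0.1314]
tool_rot: [0.665, 0.747, -0.0, -0.0]
force: [-0.3, 0.3, -0.5]
finger_gap: 0.997
gripper_force: 0.0
3.5 [0.5751 0.3661 0.1314] [ 6.655e-01  7.464e-01 -0.000e+00 -1.000e-04] [0.4  0.72 1.36 0.   1.06 0.29] 1.001
[[0.484  0.1882 0.022 ]
 [0.5038 0.2288 0.022 ]
 [0.6047 0.1286 0.022 ]
 [0.6245 0.1694 0.022 ]] [0.5543 0.1788 0.022 ] -26.246939054970326 0.13457126771703098
```

View pics/w2.png

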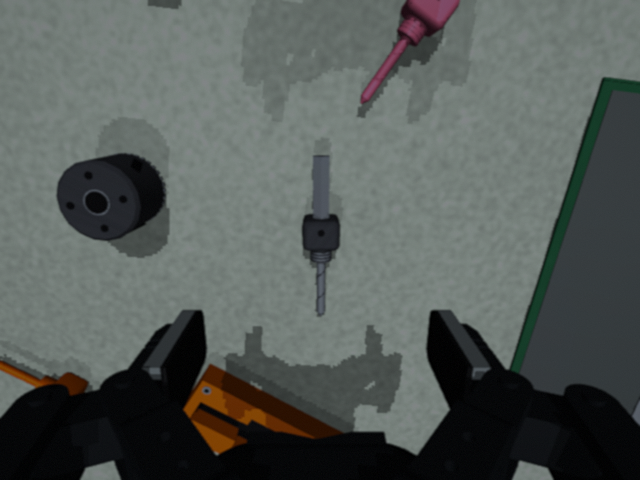

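The collar is lined up between the fingers, with its grub-screw dot on the top face at (321,233), against (322.7,252.7) in the previous view. The 51 saw's back is at (97,200).

```bash
python3 - <<'E'
from h import *
np.set_printoptions(precision=4,suppress=True)
D={n:np.load(f'pics/{n}.npz') for n in('w1','w2')}
def t(a,b): return tri(ray(D['w1']['K'],D['w1']['C'],a),ray(D['w2']['K'],D['w2']['C'],b))
print('dot',t((322.7,252.7),(321,233)))
print('pilot tip',t((257,254),(320,315)),'shank end',t((371,243),(321,156)))
print('screw',t((60+326/3,130+133/3),(207,391)))
print('saw51 boss',t((335.5,98),(97,202)))
K,C=D['w2']['K'],D['w2']['C']
print(plane(K,C,(321,233),.026), proj(K,C,[.575,.366,.026]))
for p in((320,315),(321,156)):print(plane(K,C,p,.013))
E
```

```text
dot (array([0.5778, 0.37  , 0.0283]), np.float64(0.0002112949506435982))
pilot tip (array([0.5839, 0.3045, 0.019 ]), np.float64(0.003356433559374184)) shank end (array([0.5724, 0.4186, 0.0136]), np.float64(0.0010384452606292663))
screw (array([0.5039, 0.2291, 0.0238]), np.float64(0.0010727611677463706))
saw51 boss (array([0.4391, 0.3792, 0.0458]), np.float64(0.00031484496817000196))
[0.578  0.3693 0.026 ] [316.118  237.0641]
[0.5857 0.2999 0.013 ]
[0.5721 0.4189 0.013 ]
```

Height (28 mm against 26) and length (119.8 mm against 120) both agree. Grasping.

```bash
python3 -m handwheel '[[[0,0,0,0,0.003,0.03,0.7],[0,0,0,0.0,0,0.03,0.6],[0,0,0,0,0,0.03,0.6],[0,0,0,0,0,0.02,0.6],[0,0,0,0,0,0.006,0.6],[0,0,0,0,0,0,0.3],[0,0,0,0,0,0,0],[0,0,0,0,0,0,0],[0,0,0,0,0,0,0],[0,0,0,0,0,0,0],[0,0,0,0,0,0,0],[0,0,0,0,0,0,0]]]' 60
python3 -m handwheel '[[[0,0,0,0,0,-0.03,0],[0,0,0,0,0,-0.04,0],[0,0,0,0,0,-0.04,0],[0,0,0,0,0,0,0]]]'
```

```text
t: 5.0
tcp_pos: [0.5795, 0.3663, 0.0165]
tool_rot: [0.667, 0.745, 0.001, 0.0]
force: [0.2, -0.2, 6.4]
finger_gap: 0.281
gripper_force: 61.8
t: 5.5
tcp_pos: [0.5808, 0.367, 0.1288]
tool_rot: [0.667, 0.745, 0.003, 0.002]
force: [0.8, -0.0, -1.0]
finger_gap: 0.278
gripper_force: 61.1
```

```bash
python3 -m handwheel '[[[0,0,0,-0.0449,-0.0135,0,0],[0,0,0,-0.0449,-0.0135,0,0],[0,0,0,-0.0449,-0.0135,0,0],[0,0,0,-0.0449,-0.0135,0,0],[0,0,-9.57,0,0,0,0],[0,0,-9.57,0,0,0,0],[0,0,-9.57,0,0,0,0],[0,0,-9.57,0,0,0,0],[0,0,-9.57,0,0,0,0],[0,0,-9.57,0,0,0,0],[0,0,0,0,0,0,0],[0,0,0,0,0,0,0]]]'
python3 look.py w3
```

```text
t: 7.0
tcp_pos: [0.5443, 0.1814, 0.1244]
tool_rot: [0.228, 0.974, -0.0, -0.001]
force: [0.2, 0.2, -0.4]
finger_gap: 0.283
gripper_force: 61.0
7.05 [0.5445 0.1814 0.1246] [ 2.275e-01  9.738e-01 -2.000e-04 -7.000e-04] [ 0.13  0.6   1.66  0.    0.88 -0.98] 0.281
```

View pics/w3.png

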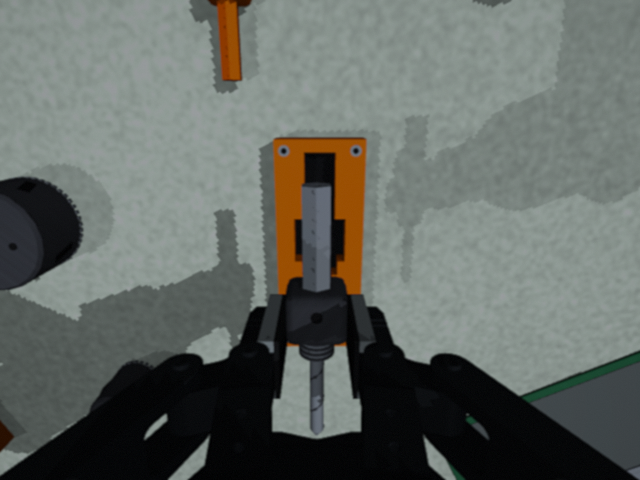

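The cutout is seen square on: shank-end screws at (284,151) and (356,151), pocket edges at u 295 and 344, and the held collar's dot at (316.5,318).

```bash
python3 - <<'E'
from h import *
np.set_printoptions(precision=4,suppress=True)
D={n:np.load(f'pics/{n}.npz') for n in('w1','w2','w3')}
r=lambda n,a:ray(D[n]['K'],D[n]['C'],a)
print('scr1',tri(r('w1',(60+183/3,130+67/3)),r('w3',(284,151))))
print('scr2',tri(r('w1',(60+326/3,130+133/3)),r('w3',(356,151))))
K,C=D['w3']['K'],D['w3']['C']
pl=lambda u,z:plane(K,C,u,z)
a,b=pl((284,151),.022),pl((356,151),.022); e=(b-a)[:2]; print('scr plane',a,b,np.linalg.norm(e),'axis angle',np.degrees(np.arctan2(e[1],e[0]))-90)
im=cv2.imread('pics/w3.png'); h,s,v=cv2.split(cv2.cvtColor(im,cv2.COLOR_BGR2HSV)); m=(s>130)&(h<20)
for y in(165,200,238,270): 
    x=np.where(np.diff(m[y,230:400].astype(int)))[0]+230; print(y,x)
x=np.where(np.diff(m[130:300,300].astype(int)))[0]+130; print('col300',x); x=np.where(np.diff(m[130:300,340].astype(int)))[0]+130; print('col340',x)
T=np.array([.5445,.1814]); Rm=R.from_quat([.2275,.9738,0,0]).as_matrix()[:2,:2]
for n,p,z in(('dot',(316.5,318),.1341),('tip',(318,432),.1211),('shank',(316,184),.1266)): 
    P=pl(p,z); print(n,P,'tool',Rm.T@(P[:2]-T))
c=np.array([.5543,.1788]); print('toolx,y angle',np.degrees(np.arctan2(Rm[1],Rm[0])))
E
```

```text
scr1 (array([0.4839, 0.1889, 0.0234]), np.float64(2.9277661597244177e-05))
scr2 (array([0.5037, 0.2292, 0.023 ]), np.float64(0.0002570918097229815))
scr plane [0.484  0.1888 0.022 ] [0.504  0.2292 0.022 ] 0.04514936561416815 axis angle -26.285705723954862
165 [273 305 333 365]
200 [274 300 332 363]
238 [276 296 342 362]
270 [277 302 330 361]
col300 [137 219 253 277]
col340 [137 220 253 278]
dot [0.5418 0.183  0.1341] tool [0.0032 0.0003]
tip [0.6039 0.1532 0.1211] tool [-0.0658  0.001 ]
shank [0.4955 0.2057 0.1266] tool [0.0547 0.0001]
toolx,y angle [153.7007  63.7007]
```

```bash
python3 - <<'E'
from h import *
d=np.load('pics/w3.npz'); K,C=d['K'],d['C']
for u in((319,219.7),(319,253),(295.5,237),(342.5,237),(319,236.3)): print(plane(K,C,u,.022))
a=plane(K,C,(319,236.3),.022)[:2]-sense()['tcp_pos'][:2]
Rm=R.from_quat(sense()['tool_rot']).as_matrix()[:2,:2]; print('pocket in tool',Rm.T@a)
E
```

```text
[0.53371578 0.18880083 0.022     ]
[0.55477929 0.17845357 0.022     ]
[0.53751999 0.1693283  0.022     ]
[0.55150243 0.19766345 0.022     ]
[0.54406901 0.1837149  0.022     ]
pocket in tool [0.00138811 0.00188236]
```

Pocket centre from the screws and from the near edge agrees: (0.547, 0.182). Lowering.

```bash
python3 -m handwheel '[[[0,0,0,-0.0032,0.0021,0.03,0],[0,0,0,0,0,0.03,0],[0,0,0,0,0,0.02,0],[0,0,0,0,0,0.008,0],[0,0,0,0,0,0.004,0],[0,0,0,0,0,0.004,0],[0,0,0,0,0,0,0]]]'
```

```text
t: 7.92
tcp_pos: [0.549, 0.182, 0.0297]
tool_rot: [0.227, 0.974, 0.0, 0.0]
force: [0.5, -0.2, -1.2]
finger_gap: 0.279
gripper_force: 61.0
```

```bash
python3 -m handwheel '[[[0,0,0,0,0,0.002,0],[0,0,0,0,0,0.002,0],[0,0,0,0,0,0.0012,0],[0,0,0,0,0,0,0]]]'
```

```text
t: 8.43
tcp_pos: [0.5488, 0.1819, 0.0245]
tool_rot: [0.227, 0.974, 0.0, 0.0]
force: [-0.5, -0.4, 3.1]
finger_gap: 0.283
gripper_force: 61.4
```

```bash
python3 -m handwheel '[[[0,0,0,0,0,0,0.5],[0,0,0,0,0,0,0.6],[0,0,0,0,0,0,0.6],[0,0,0,0,0,-0.03,0.6],[0,0,0,0,0,-0.05,1],[0,0,0,0,0,-0.05,1],[0,0,-8.77,0,0,0,1],[0,0,-8.77,0,0,0,1],[0,0,-8.77,0,0,0,1],[0,0,0,0,0,0,1]]]'
python3 look.py w4; python3 -c "
import cv2;a=cv2.imread('pics/w4.png');cv2.imwrite('pics/w4.png',a)"
```

```text
t: 9.68
tcp_pos: [0.5486, 0.1819, 0.1541]
tool_rot: [-0.0, 1.0, -0.0, -0.0]
force: [0.8, 0.2, -0.0]
finger_gap: 1.0
gripper_force: 0.0
9.725 [0.5487 0.1819 0.154 ] [ 2.e-04  1.e+00 -0.e+00 -1.e-04] [ 0.13  0.56  1.63 -0.    0.95 -1.44] 0.993
```

View pics/w4.png

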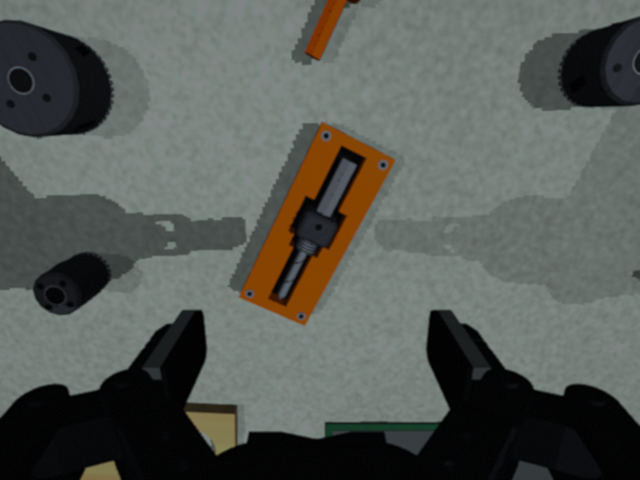

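The arbor sits fully in the recess with the pilot in the narrow end. On to the well, with a stop above it for a picture.

```bash
python3 -m handwheel '[[[0,0,0,0,-0.0465,-0.012,1],[0,0,0,0,-0.0465,-0.012,1],[0,0,0,0,-0.0465,-0.012,1],[0,0,0,0,-0.0465,-0.012,1],[0,0,0,0,-0.0465,-0.012,1],[0,0,0,0,-0.0465,0,1],[0,0,0,0,-0.0465,0,1],[0,0,0,0,-0.0465,0,1],[0,0,0,0,0,0,1],[0,0,0,0,0,0,1]]]'
python3 look.py w5
python3 -m handwheel '[[[0,0,0,-0.004,-0.05,0.02,1],[0,0,0,-0.004,-0.05,0.02,1],[0,0,0,-0.004,-0.05,0.02,1],[0,0,0,-0.004,-0.04,0.01,1],[0,0,0,0,0,0,1],[0,0,0,0,0,0,1]]]'
python3 look.py w6
python3 - <<'E'
import cv2,numpy as np
a,b=cv2.imread('pics/w5.png'),cv2.imread('pics/w6.png')
cv2.imwrite('pics/w56.png',np.vstack([a[:300],b[:300]]))
E
```

```text
t: 10.98
tcp_pos: [0.5491, -0.1895, 0.2138]
tool_rot: [-0.0, 1.0, 0.001, -0.001]
force: [0.8, 0.4, -0.5]
finger_gap: 0.998
gripper_force: 0.0
11.025 [ 0.5491 -0.1889  0.2138] [-9.e-04  1.e+00  6.e-04 -5.e-04] [-0.52  0.49  1.56  0.    1.09 -2.1 ] 0.999
t: 11.78
tcp_pos: [0.5661, -0.378, 0.1439]
tool_rot: [-0.002, 1.0, 0.001, -0.0]
force: [-0.4, 0.4, 0.3]
finger_gap: 1.0
gripper_force: 0.0
11.825 [ 0.5662 -0.3778  0.1443] [-1.9e-03  1.0e+00  6.0e-04 -3.0e-04] [-0.75  0.7   1.36  0.    1.09 -2.33] 1.002
```

View pics/w56.png

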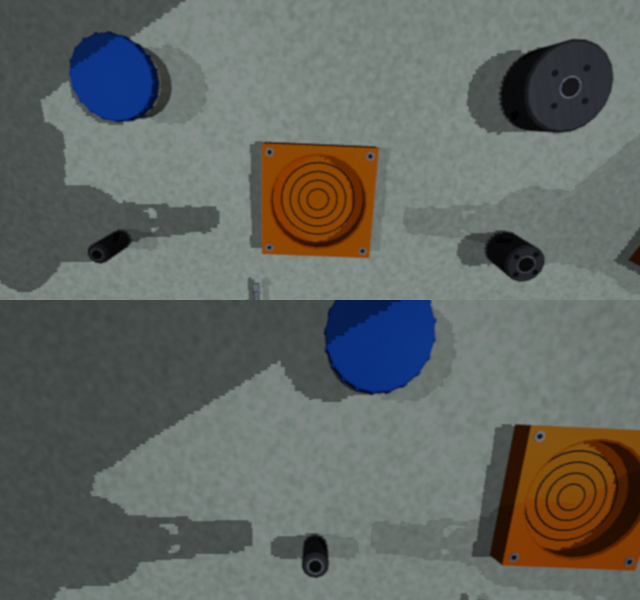

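In the top (w5) view the well's ring centre is at (318,199), with saw backs at 19: (96,254), 35: (526,264), 67: (570,87). In the bottom (w6) view saw 19's back is at (315,266) and the ring centre at (571,196).

```bash
python3 - <<'E'
from h import *
np.set_printoptions(precision=4,suppress=True)
D={n:np.load(f'pics/{n}.npz') for n in('w4','w5','w6')}
r=lambda n,a:ray(D[n]['K'],D[n]['C'],a)
pl=lambda n,a,z:plane(D[n]['K'],D[n]['C'],a,z)
print('19',tri(r('w5',(96,254)),r('w6',(315,266))),pl('w5',(96,254),.045),pl('w6',(315,266),.045))
print('ring',tri(r('w5',(318,199)),r('w6',(571,196))),pl('w5',(318,199),.004),pl('w6',(571,196),.004))
S=np.array([pl('w5',u,.022) for u in((270,152),(371,156),(268,247),(362,251))]); print('screws',S.mean(0))
print('scr tri',tri(r('w5',(270,152)),r('w6',(540,136))),tri(r('w5',(268,247)),r('w6',(514,257))))
print('35',tri(r('w5',(526,264)),r('w4',(55,295))),pl('w5',(526,264),.045))
print('67',tri(r('w5',(570,87)),r('w4',(21,81))),pl('w5',(570,87),.045))
E
```

```text
19 (array([ 0.5843, -0.3783,  0.0472]), np.float64(0.0001720341824791858)) [ 0.5851 -0.3797  0.045 ] [ 0.585  -0.3783  0.045 ]
ring (array([ 0.5447, -0.1874,  0.0052]), np.float64(0.0007535960834833309)) [ 0.5453 -0.1874  0.004 ] [ 0.5445 -0.1866  0.004 ]
screws [ 0.5454 -0.1877  0.022 ]
scr tri (array([ 0.5004, -0.2285,  0.0229]), np.float64(0.00033795655370591027)) (array([ 0.5855, -0.2332,  0.0252]), np.float64(1.851609496772566e-05))
35 (array([ 0.5938, -0.0065,  0.0464]), np.float64(0.0002847888429140483)) [ 0.5942 -0.0057  0.045 ]
67 (array([0.4503, 0.0026, 0.0462]), np.float64(0.0003889690408218637)) [0.4501 0.0034 0.045 ]
```

All heights check out (back 45–47 mm, floor about 5 mm, block top about 23 mm). Grasping saw 19.

```bash
python3 -m handwheel '[[[0,0,0,-0.0186,-0.0005,0.03,0.6],[0,0,0,0,0,0.035,0.5],[0,0,0,0,0,0.035,0.5],[0,0,0,0,0,0.0175,0.5],[0,0,0,0,0,0.005,0.5],[0,0,0,0,0,0,0.3],[0,0,0,0,0,0,0.1],[0,0,0,0,0,0,0.1],[0,0,0,0,0,0,0.1],[0,0,0,0,0,0,0.1],[0,0,0,0,0,0,0.1]]]' 50
python3 -m handwheel '[[[0,0,0,0,0,-0.03,0.1],[0,0,0,0,0,-0.05,0.1],[0,0,0,0.0,0,0,0.1]]]'
```

```text
t: 13.2
tcp_pos: [0.5853, -0.3812, 0.0231]
tool_rot: [-0.001, 1.0, -0.001, 0.001]
force: [-0.2, 0.0, 7.0]
finger_gap: 0.202
gripper_force: 49.3
t: 13.58
tcp_pos: [0.5871, -0.3828, 0.1064]
tool_rot: [-0.001, 1.0, -0.003, 0.004]
force: [-0.4, 0.4, -0.2]
finger_gap: 0.199
gripper_force: 49.1
```

```bash
python3 -m handwheel '[[[0,0,0,0.0104,0.0488,0,0.1],[0,0,0,0.0104,0.0488,0,0.1],[0,0,0,0.0104,0.0488,0,0.1],[0,0,0,0.0104,0.0489,0,0.1],[0,0,0,0,0,0,0.1],[0,0,0,0,0,0,0.1],[0,0,0,0,0,0,0.1]]]'
python3 look.py w7
```

```text
t: 14.45
tcp_pos: [0.5432, -0.1867, 0.1014]
tool_rot: [-0.0, 1.0, -0.0, 0.0]
force: [0.4, -0.7, -0.1]
finger_gap: 0.202
gripper_force: 49.1
14.5 [ 0.5431 -0.1867  0.1014] [-3.e-04  1.e+00 -3.e-04  4.e-04] [-0.53  0.64  1.67 -0.    0.83 -2.1 ] 0.198
```

View pics/w7.png

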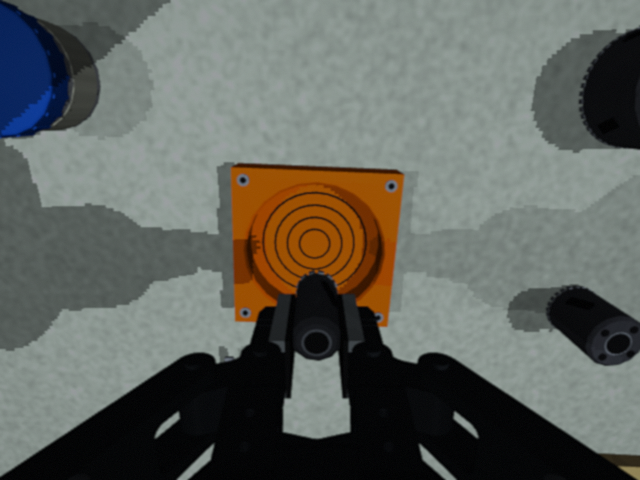

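Saw 19 hangs upright between the pads with its back at (317,342), and the ring centre is at (315,242). I'll compute the residual shift.

```bash
cat > off.py <<'E'
import sys
from h import *
n,u,v,zb,u2,v2=sys.argv[1],*map(float,sys.argv[2:7])
d=np.load(f'pics/{n}.npz'); K,C=d['K'],d['C']; s=sense()
a=plane(K,C,(u,v),s['tcp_pos'][2]+zb); print('saw',a,'vs tcp',a-s['tcp_pos'])
if u2>0: b=plane(K,C,(u2,v2),.004); print('ring',b)
E
python3 off.py w7 317 342 .0219 315 242
```

```text
saw [ 0.54318095 -0.18608684  0.12333007] vs tcp [0.00011641 0.0006586  0.0219    ]
ring [ 0.54463971 -0.18729684  0.004     ]
```

```bash
python3 -m handwheel '[[[0,0,0,-0.0019,-0.001,0.03,0.1],[0,0,0,0,0,0.03,0.1],[0,0,0,0,0,0.008,0.1],[0,0,0,0,0,0.003,0.1],[0,0,0,0,0,0.002,0.1],[0,0,0,0,0,0.001,0.1],[0,0,0,0,0,0,0.1]]]'
```

```text
t: 15.38
tcp_pos: [0.5448, -0.1864, 0.0282]
tool_rot: [-0.001, 1.0, -0.0, 0.0]
force: [0.3, -0.7, 0.3]
finger_gap: 0.203
gripper_force: 49.1
```

```bash
python3 -m handwheel '[[[0,0,0,0,-0.0008,0.001,0.1],[0,0,0,0,0,0.0004,0.1],[0,0,0,0,0,0,0.25],[0,0,0,0,0,0,0.35],[0,0,0,0,0,0,0.5],[0,0,0,0,0,0,0.5],[0,0,0,0,0,-0.02,0.5],[0,0,0,0,0,-0.04,0.5],[0,0,0,0,0,-0.04,1],[0,0,0,0,0.045,-0.02,1],[0,0,0,-0.012,0.045,0,1],[0,0,0,-0.012,0.045,0,1],[0,0,0,-0.012,0.045,0,1],[0,0,0,0,0,0,1],[0,0,0,0,0,0,1]]]'
python3 look.py w8
```

```text
t: 17.25
tcp_pos: [0.5798, -0.0071, 0.1461]
tool_rot: [-0.001, 1.0, -0.0, -0.0]
force: [0.8, 0.0, 0.2]
finger_gap: 0.997
gripper_force: 0.0
17.3 [ 0.5798 -0.0077  0.1461] [-8.e-04  1.e+00 -2.e-04 -2.e-04] [-0.21  0.58  1.63 -0.    0.94 -1.78] 0.998
```

View pics/w8.png

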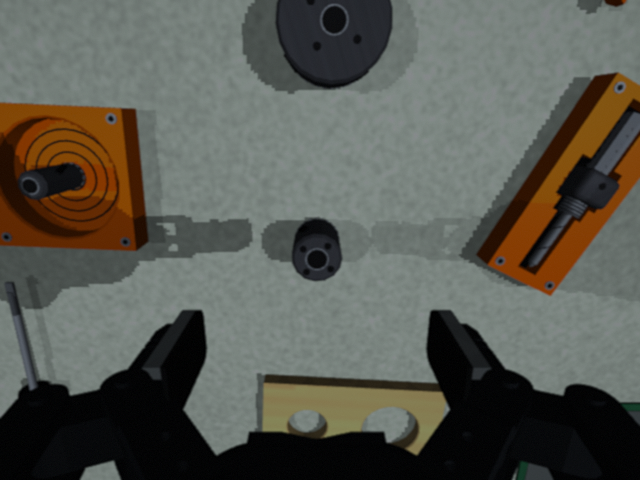

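Saw 19 stands in the middle of the well, back at (33,185). Saw 35's back is at (317,260).

```bash
python3 - <<'E'
from h import *
d=np.load('pics/w8.npz'); K,C=d['K'],d['C']
for n,u,z in(('19',(33,185),.049),('35',(317,260),.045),('67',(334,19.5),.045)): print(n,plane(K,C,u,z).round(4))
E
```

```text
19 [ 0.5438 -0.1856  0.049 ]
35 [ 0.5953 -0.0063  0.045 ]
67 [0.4498 0.0027 0.045 ]
```

```bash
python3 -m handwheel '[[[0,0,0,-0.0149,0.001,0.03,0.8],[0,0,0,0,0,0.035,0.7],[0,0,0,0,0,0.035,0.7],[0,0,0,0,0,0.02,0.7],[0,0,0,0,0,0.0056,0.7],[0,0,0,0,0,0,0.5],[0,0,0,0,0,0,0.3],[0,0,0,0,0,0,0.3],[0,0,0,0,0,0,0.25],[0,0,0,0,0,0,0.25],[0,0,0,0,0,0,0.25]]]' 50
python3 -m handwheel '[[[0,0,0,0,0,-0.03,0.25],[0,0,0,0,0,-0.05,0.25],[0,0,0,0.0,0,-0.03,0.25],[0,0,0,0.0,0,0,0.25]]]'
```

```text
t: 18.68
tcp_pos: [0.5957, -0.0062, 0.0216]
tool_rot: [-0.001, 1.0, -0.0, 0.001]
force: [-0.3, -1.4, 6.5]
finger_gap: 0.388
gripper_force: 50.2
t: 19.18
tcp_pos: [0.5966, -0.006, 0.133]
tool_rot: [-0.001, 1.0, -0.0, 0.003]
force: [0.3, -0.6, -1.0]
finger_gap: 0.389
gripper_force: 50.0
```

```bash
python3 -m handwheel '[[[0,0,0,0.0128,-0.0452,0,0.25],[0,0,0,0.0128,-0.0452,0,0.25],[0,0,0,0.0128,-0.0452,0,0.25],[0,0,0,0.0128,-0.0453,0,0.25],[0,0,0,0,0,0,0.25],[0,0,0,0,0,0,0.25],[0,0,0,0,0,0,0.25]]]'
python3 look.py w9
python3 - <<'E'
import cv2
a=cv2.imread('pics/w9.png'); cv2.imwrite('pics/w9c.png',a[150:420,180:460])
E
```

```text
t: 20.05
tcp_pos: [0.5439, -0.1854, 0.1299]
tool_rot: [-0.002, 1.0, 0.001, -0.001]
force: [-0.7, 0.3, -1.5]
finger_gap: 0.39
gripper_force: 50.0
20.1 [ 0.5441 -0.1854  0.1301] [-2.e-03  1.e+00  4.e-04 -5.e-04] [-0.52  0.6   1.65  0.    0.9  -2.1 ] 0.39
```

View pics/w9c.png

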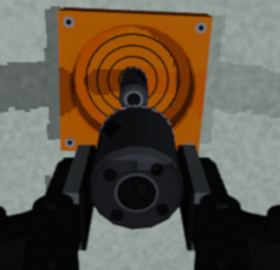

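Saw 19's back is at (313,247) and the held saw 35's back is at (314,341).

```bash
sed -i 's/if u2>0: b=plane(K,C,(u2,v2),.004)/if u2>0: b=plane(K,C,(u2,v2),float(sys.argv[7]) if len(sys.argv)>7 else .004)/' off.py; python3 off.py w9 314 341 .0234 313 247 .049
```

```text
saw [ 0.54244302 -0.18587206  0.15352819] vs tcp [-0.00166382 -0.00043987  0.0234    ]
ring [ 0.54293972 -0.18697382  0.049     ]
```

```bash
python3 -m handwheel '[[[0,0,0,-0.0008,-0.0012,0.03,0.25],[0,0,0,0,0,0.02,0.25],[0,0,0,0,0,0.02,0.25],[0,0,0,0,0,0.015,0.25],[0,0,0,0,0,0.01,0.25],[0,0,0,0,0,0.002,0.25],[0,0,0,0,0,0,0.25]]]'
```

```text
t: 20.98
tcp_pos: [0.5453, -0.1883, 0.0339]
tool_rot: [-0.001, 1.0, -0.0, 0.0]
force: [-0.8, -0.3, -0.5]
finger_gap: 0.392
gripper_force: 50.0
```

```bash
python3 -m handwheel '[[[0,0,0,0,0.001,0.002,0.25],[0,0,0,0,0,0.0015,0.25],[0,0,0,0,0,0.001,0.25],[0,0,0,0,0,0,0.25]]]'
```

```text
t: 21.48
tcp_pos: [0.5452, -0.1873, 0.0297]
tool_rot: [-0.001, 1.0, -0.0, 0.0]
force: [-1.3, 0.3, 3.4]
finger_gap: 0.389
gripper_force: 50.4
```

```bash
python3 -m handwheel '[[[0,0,0,0,0,0,0.5],[0,0,0,0,0,0,0.65],[0,0,0,0,0,0,0.65],[0,0,0,0,0,-0.02,0.65],[0,0,0,0,0,-0.05,1],[0,0,0,0,0,-0.06,1],[0,0,0,0.0097,0.0515,0,1],[0,0,0,0.0097,0.0515,0,1],[0,0,0,0.0097,0.0515,0,1],[0,0,0,0.0097,0.0515,0,1],[0,0,0,0.0097,0.0515,0,1],[0,0,0,0.0097,0.0515,0,1],[0,0,0,0.0097,0.0515,0,1],[0,0,0,0.0097,0.0515,0,1],[0,0,0,0.0097,0.0515,0,1],[0,0,0,0.0097,0.0515,0,1],[0,0,0,0.0097,0.0515,0,1],[0,0,0,0,0,0,1],[0,0,0,0,0,0,1],[0,0,0,0,0,0,1]]]'
python3 look.py w10
python3 - <<'E'
from h import *
im=cv2.imread('pics/w10.png'); d=np.load('pics/w10.npz'); K,C=d['K'],d['C']
print('expected',proj(K,C,[.439,.379,.045]))
cv2.imwrite('pics/w10c.png',im[150:450,180:460])
E
```

```text
t: 23.98
tcp_pos: [0.4372, 0.3777, 0.159]
tool_rot: [-0.0, 1.0, -0.0, -0.0]
force: [1.0, -0.9, -0.5]
finger_gap: 1.002
gripper_force: 0.0
24.025 [0.4374 0.3777 0.1591] [-1.e-04  1.e+00 -3.e-04 -3.e-04] [ 0.52  0.56  1.62 -0.    0.96 -1.05] 0.994
expected [317.82830191 235.17294531]
```

View pics/w10c.png

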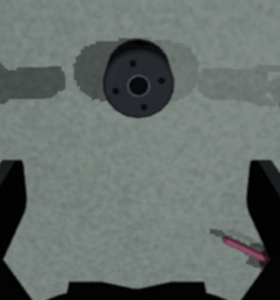

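Saw 51's back is at (319,236), within 1 px of where I expected it. Grasping.

```bash
python3 -m handwheel '[[[0,0,0,-0.002,0.0015,0.04,1],[0,0,0,0,0,0.04,0.9],[0,0,0,0,0,0.035,0.9],[0,0,0,0,0,0.02,0.9],[0,0,0,0,0,0.0066,0.9],[0,0,0,0,0,0,0.7],[0,0,0,0,0,0,0.5],[0,0,0,0,0,0,0.4],[0,0,0,0,0,0,0.4],[0,0,0,0,0,0,0.4],[0,0,0,0,0,0,0.4]]]' 50
python3 -m handwheel '[[[0,0,0,0,0,-0.03,0.4],[0,0,0,0,0,-0.05,0.4],[0,0,0,0.0,0,-0.04,0.4],[0,0,0,0.0,0,0,0.4]]]'
```

```text
t: 25.4
tcp_pos: [0.44, 0.3809, 0.0188]
tool_rot: [-0.001, 1.0, 0.0, 0.001]
force: [0.8, -1.2, 6.2]
finger_gap: 0.582
gripper_force: 52.4
t: 25.9
tcp_pos: [0.4409, 0.382, 0.1409]
tool_rot: [-0.001, 1.0, 0.002, 0.003]
force: [0.3, 0.2, -1.5]
finger_gap: 0.585
gripper_force: 52.4
```

```bash
python3 -m handwheel '[[[0,0,0,-0.0095,-0.0517,0,0.4],[0,0,0,-0.0095,-0.0517,0,0.4],[0,0,0,-0.0095,-0.0517,0,0.4],[0,0,0,-0.0095,-0.0517,0,0.4],[0,0,0,-0.0095,-0.0517,0,0.4],[0,0,0,-0.0095,-0.0517,0,0.4],[0,0,0,-0.0095,-0.0517,0,0.4],[0,0,0,-0.0095,-0.0517,0,0.4],[0,0,0,-0.0095,-0.0517,0,0.4],[0,0,0,-0.0095,-0.0517,0,0.4],[0,0,0,-0.0095,-0.0517,0,0.4],[0,0,0,0,0,0,0.4],[0,0,0,0,0,0,0.4],[0,0,0,0,0,0,0.4]]]'
python3 look.py w11
python3 - <<'E'
import cv2
a=cv2.imread('pics/w11.png'); cv2.imwrite('pics/w11c.png',cv2.resize(a[150:420,180:460],None,fx=2,fy=2))
E
```

```text
t: 27.65
tcp_pos: [0.5438, -0.1861, 0.1367]
tool_rot: [-0.002, 1.0, 0.001, -0.001]
force: [0.2, 0.1, -1.7]
finger_gap: 0.582
gripper_force: 52.5
27.7 [ 0.5441 -0.1861  0.137 ] [-1.9e-03  1.0e+00  6.0e-04 -8.0e-04] [-0.52  0.59  1.64  0.    0.91 -2.1 ] 0.581
```

View pics/w11c.png

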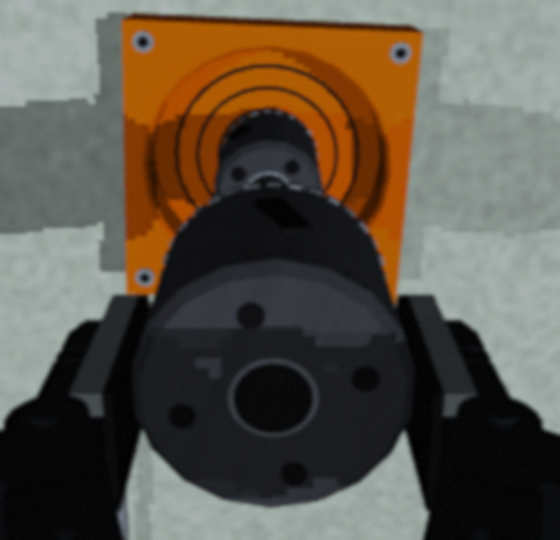

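Held saw 51's back is at about (316.5,349) and saw 35's boss in the well at about (314.5,247). That was my 14th picture, so from here I measure by numbers only.

```bash
python3 off.py w11 316.5 349 .0262 314.5 247.5 .053
```

```text
saw [ 0.54374435 -0.18568613  0.16319571] vs tcp [-0.00033137  0.00043986  0.0262    ]
ring [ 0.54403706 -0.18672184  0.053     ]
```

```bash
python3 -m handwheel '[[[0,0,0,-0.0004,-0.0003,0.03,0.4],[0,0,0,0,0,0.02,0.4],[0,0,0,0,0,0.02,0.4],[0,0,0,0,0,0.015,0.4],[0,0,0,0,0,0.013,0.4],[0,0,0,0,0,0.002,0.4],[0,0,0,0,0,0,0.4]]]'
```

```text
t: 28.58
tcp_pos: [0.5454, -0.1882, 0.0377]
tool_rot: [-0.001, 1.0, -0.0, 0.0]
force: [0.5, 0.2, -1.2]
finger_gap: 0.582
gripper_force: 52.5
```

```bash
python3 -m handwheel '[[[0,0,0,0,0.001,0.003,0.4],[0,0,0,0,0,0.002,0.4],[0,0,0,0,0,0.001,0.4],[0,0,0,0,0,0.001,0.4],[0,0,0,0,0,0,0.4]]]'
```

```text
t: 29.2
tcp_pos: [0.5453, -0.1872, 0.0308]
tool_rot: [-0.001, 1.0, -0.0, 0.0]
force: [0.9, -0.3, 1.0]
finger_gap: 0.583
gripper_force: 52.7
```

```bash
python3 -m handwheel '[[[0,0,0,0,0,0.0004,0.4],[0,0,0,0,0,0,0.7],[0,0,0,0,0,0,0.85],[0,0,0,0,0,0,0.85],[0,0,0,0,0,-0.02,0.85],[0,0,0,0,0,-0.05,1],[0,0,0,0,0,-0.06,1],[0,0,0,0.019,0.0475,0,1],[0,0,0,0.019,0.0475,0,1],[0,0,0,0.019,0.0475,0,1],[0,0,0,0.019,0.0475,0,1],[0,0,0,0,0,0,1],[0,0,0,0,0,0,1],[0,0,0,0,0,0,1]]]'
python3 look.py w12
python3 - <<'E'
from h import *
im=cv2.imread('pics/w12.png'); d=np.load('pics/w12.npz'); K,C=d['K'],d['C']
for n,P,z in(('67',[.450,.003,.045],.045),('51',[.5445,-.187,.057],.057)):
    e=proj(K,C,P); print(n,'expected px',e)
    u,v=map(int,e)
    if not(30<u<610 and 30<v<450): continue
    g=cv2.cvtColor(im,cv2.COLOR_BGR2GRAY)[v-30:v+30,u-30:u+30]
    # boss hole = darkest disc, ringed bright
    m=(g<np.percentile(g,12)).astype(np.uint8); N,l,st,c=cv2.connectedComponentsWithStats(m)
    for i in range(1,N):
        if st[i,4]>60: p=c[i]+[u-30,v-30]; print(st[i],p,plane(K,C,p,z).round(4))
E
```

```text
t: 30.95
tcp_pos: [0.4699, 0.0016, 0.1602]
tool_rot: [-0.0, 1.0, -0.0, 0.001]
force: [0.5, -0.2, -0.2]
finger_gap: 1.0
gripper_force: 0.0
31.0 [0.4697 0.0015 0.1601] [-3.e-04  1.e+00 -2.e-04  5.e-04] [-0.24  0.43  1.89 -0.    0.82 -1.81] 1.0
67 expected px [318.01644698 204.34960442]
[ 21  22  18  18 262] [317.48854962 204.8129771 ] [0.4503 0.0026 0.045 ]
51 expected px [ 59.2106134  333.44360636]
[ 31   0  29  15 134] [ 78.02238806 306.44776119] [ 0.5223 -0.1689  0.057 ]
[ 21  25  17  15 176] [ 57.82954545 334.98295455] [ 0.5458 -0.1883  0.057 ]
```

Saw 67 is at (0.4503, 0.0026). Saw 51's boss in the well is at (0.546,−0.188) at back height 57 mm, as it should be. Grasping saw 67.

```bash
python3 -m handwheel '[[[0,0,0,0.0194,0.001,0.03,1],[0,0,0,0,0,0.03,1],[0,0,0,0,0,0.03,1],[0,0,0,0,0,0.03,1],[0,0,0,0,0,0.02,1],[0,0,0,0,0,0.007,1],[0,0,0,0,0,0,1],[0,0,0,0,0,0,0.8],[0,0,0,0,0,0,0.6],[0,0,0,0,0,0,0.6],[0,0,0,0,0,0,0.6],[0,0,0,0,0,0,0.6],[0,0,0,0,0,0,0.6]]]' 60
python3 -m handwheel '[[[0,0,0,0,0,-0.03,0.6],[0,0,0,0,0,-0.05,0.6],[0,0,0,0.0,0,-0.06,0.6],[0,0,0,0.0,0,0,0.6]]]'
```

```text
t: 32.62
tcp_pos: [0.45, 0.0034, 0.0145]
tool_rot: [-0.001, 1.0, -0.0, 0.001]
force: [-1.0, -0.9, 6.6]
finger_gap: 0.774
gripper_force: 65.2
t: 33.12
tcp_pos: [0.4523, 0.0031, 0.1576]
tool_rot: [-0.001, 1.0, -0.001, 0.006]
force: [0.1, 0.5, -2.5]
finger_gap: 0.772
gripper_force: 68.6
```

```bash
python3 -m handwheel '[[[0,0,0,-0.0231,-0.0475,0,0.6],[0,0,0,-0.0231,-0.0475,0,0.6],[0,0,0,-0.0231,-0.0475,0,0.6],[0,0,0,-0.0231,-0.0475,0,0.6],[0,0,0,0,0,0,0.6],[0,0,0,0,0,0,0.6],[0,0,0,0,0,0,0.6],[0,0,0,0,0,0,0.6]]]'
python3 look.py w13
python3 - <<'E'
from h import *
im=cv2.imread('pics/w13.png'); d=np.load('pics/w13.npz'); K,C=d['K'],d['C']; t=sense()['tcp_pos']
for n,P in(('67',[*t[:2],t[2]+.0305]),('51',[.5445,-.187,.057])):
    e=proj(K,C,P); print(n,'expected px',e)
    u,v=map(int,e); r=36
    g=cv2.cvtColor(im,cv2.COLOR_BGR2GRAY)[v-r:v+r,u-r:u+r]
    m=(g<np.percentile(g,20)).astype(np.uint8); N,l,st,c=cv2.connectedComponentsWithStats(m)
    for i in range(1,N):
        if st[i,4]>60: p=c[i]+[u-r,v-r]; print(st[i],p,plane(K,C,p,P[2]).round(4))
E
```

```text
t: 34.12
tcp_pos: [0.5416, -0.1849, 0.1529]
tool_rot: [-0.002, 1.0, 0.0, -0.0]
force: [-0.6, 0.4, -2.8]
finger_gap: 0.77
gripper_force: 68.6
34.175 [ 0.5418 -0.1851  0.1531] [-1.7e-03  1.0e+00  1.0e-04 -2.0e-04] [-0.52  0.56  1.64  0.    0.94 -2.1 ] 0.773
67 expected px [314.69672372 356.85260536]
[61  1 11  9 68] [344.77941176 325.25      ] [ 0.5295 -0.1751  0.1836]
[ 20  22  38  33 841] [317.12960761 359.4863258 ] [ 0.5428 -0.1843  0.1836]
[ 5 65 12  7 67] [288.41791045 388.59701493] [ 0.5549 -0.1944  0.1836]
51 expected px [312.52058456 245.06115543]
[  0  22  55  36 791] [301.01769912 247.49178255] [ 0.5462 -0.1946  0.057 ]
```

```bash
python3 -m handwheel '[[[0,0,0,-0.0013,-0.0004,0.03,0.6],[0,0,0,0,0,0.02,0.6],[0,0,0,0,0,0.015,0.6],[0,0,0,0,0,0.0,0.6],[0,0,0,0,0,0,0.6]]]'
```

```text
t: 34.8
tcp_pos: [0.544, -0.1867, 0.0887]
tool_rot: [-0.001, 1.0, -0.0, 0.001]
force: [-0.3, -0.0, -1.9]
finger_gap: 0.77
gripper_force: 68.6
```

```bash
python3 -m handwheel '[[[0,0,0,0,0,0.02,0.6],[0,0,0,0,0,0.015,0.6],[0,0,0,0,0,0.012,0.6],[0,0,0,0,0,0.004,0.6],[0,0,0,0,0,0,0.6],[0,0,0,0,0,0,0.6]]]'
```

```text
t: 35.55
tcp_pos: [0.5438, -0.1868, 0.0375]
tool_rot: [-0.001, 1.0, -0.0, 0.0]
force: [-0.2, -0.6, -2.4]
finger_gap: 0.773
gripper_force: 68.6
```

```bash
python3 -m handwheel '[[[0,0,0,0,0,0.003,0.6],[0,0,0,0,0,0.002,0.6],[0,0,0,0,0,0.001,0.6],[0,0,0,0,0,0.001,0.6],[0,0,0,0,0,0,0.6]]]'
```

```text
t: 36.17
tcp_pos: [0.5436, -0.1866, 0.0306]
tool_rot: [-0.001, 1.0, -0.0, 0.0]
force: [-0.6, 0.1, 2.1]
finger_gap: 0.77
gripper_force: 69.1
```

Saw 67 touched down at the expected height. Now I'll release, back off and check by triangulating from two wrist positions.

```bash
python3 -m handwheel '[[[0,0,0,0,0,0,0.9],[0,0,0,0,0,0,1],[0,0,0,0,0,0,1],[0,0,0,0,0,0,1],[0,0,0,0,0,-0.02,1],[0,0,0,0,0,-0.05,1],[0,0,0,0,0,-0.06,1],[0,0,0,0,0,0,1],[0,0,0,0,0,0,1],[0,0,0,0,0,0,1]]]'
python3 look.py w14
python3 -m handwheel '[[[0,0,0,0,0.05,-0.02,1],[0,0,0,0,0.05,-0.02,1],[0,0,0,0,0,0,1],[0,0,0,0,0,0,1],[0,0,0,0,0,0,1]]]'
python3 look.py w15
python3 - <<'E'
from h import *
np.set_printoptions(precision=4,suppress=True)
rs=[]
for n in('w14','w15'):
    im=cv2.imread(f'pics/{n}.png'); d=np.load(f'pics/{n}.npz'); K,C=d['K'],d['C']
    e=proj(K,C,[.5443,-.187,.061]); u,v=map(int,e); r=30
    g=cv2.cvtColor(im,cv2.COLOR_BGR2GRAY)[v-r:v+r,u-r:u+r]
    m=(g<np.percentile(g,12)).astype(np.uint8); N,l,st,c=cv2.connectedComponentsWithStats(m)
    i=1+np.argmin([np.hypot(*(c[j]-r)) if st[j,4]>60 else 99 for j in range(1,N)])
    p=c[i]+[u-r,v-r]; print(n,e,st[i],p); rs.append(ray(K,C,p))
    # silhouette of the largest saw's back: dark neutral blob
    R2=75; h,s,V=cv2.split(cv2.cvtColor(im,cv2.COLOR_BGR2HSV)); mm=((V<80)&(s<90)).astype(np.uint8)[v-R2:v+R2,max(0,u-R2):u+R2]
    N,l,st,c=cv2.connectedComponentsWithStats(mm); print('dark blob',st[1+st[1:,4].argmax()])
print('67 boss',tri(*rs))
E
```

```text
t: 37.42
tcp_pos: [0.5423, -0.1859, 0.1584]
tool_rot: [-0.001, 1.0, 0.001, -0.002]
force: [0.0, 0.1, 0.3]
finger_gap: 1.002
gripper_force: 0.0
37.475 [ 0.5424 -0.186   0.1584] [-1.0e-03  1.0e+00  9.0e-04 -1.6e-03] [-0.53  0.55  1.63 -0.    0.96 -2.1 ] 1.003
t: 38.1
tcp_pos: [0.543, -0.0876, 0.1991]
tool_rot: [-0.0, 1.0, 0.0, -0.001]
force: [0.5, 0.2, -0.4]
finger_gap: 1.001
gripper_force: 0.0
38.15 [ 0.543  -0.0877  0.1992] [-3.e-04  1.e+00  1.e-04 -7.e-04] [-0.36  0.47  1.65 -0.    1.02 -1.93] 1.0
w14 [313.8853 243.3251] [ 23  22  19  18 262] [314.8015 243.3206]
dark blob [  28   14   99  106 7947]
w15 [185.4506 225.2171] [ 22  23  18  16 206] [185.5049 225.2476]
dark blob [  34   22   97   92 6535]
67 boss (array([ 0.5438, -0.1864,  0.0626]), np.float64(0.0001017805997668608))
```

The boss triangulates to 62.6 mm. My other readings of known 45 mm backs came out 1–2 mm high too, so this matches the nested height of 61 mm. It is centred on the well axis, so I'm handing in.

```bash
python3 -c "
from station import sign_off; print(sign_off())"
```

```text
the job is handed in; nothing more can be done
None
```

I've handed the job in at about 38 s: all four saws are nested in size order in the well, and the arbor is in its cutout with the pilot drill in the narrow end. The final nest was checked by measurement rather than by eye, as I had used all 14 pictures.

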